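Discharge the amplifier through the guard windows

TASK

Make the amplifier on the bench safe to work on: reach down through the windows of its grey guard plate and press the T-shaped bleeder lever fully down, then press the lever with the round disc fully down, and come out clear. Do not touch the guard or chassis, leave the narrow ball-ended mains lever up, and leave the loose things around it where they are.

Things in the scene. Friction and masses are not known exactly. Their poses are not given: they have to be found in the camera images.
- guard: Fixed low black amplifier chassis (260 x 330 x 30 mm high, from 160 mm in front (-x) to 100 mm behind the origin) with a level grey guard plate (150 x 310 x 6 mm) on four corner posts, its top face 110 mm above the bench. Origin on the bench under the middle window's centre; x away from the robot at yaw 0, z up. Plate, posts and chassis must not be touched.
- window (a point): Centre of the guard plate's middle window, at the plate's top face. Three square through windows, 74 x 74 mm, stand in a row along the guard's y, centres at -92, 0 and +92 mm from here. The bars between them are 18 mm wide, the outer ones 26 mm, the front and back ones 38 mm.
- bleed_pad (a point): The bleeder lever, shaped like a T: a round cross-bar 12 mm thick and 46 mm long (along the guard's y). The point is on top of the bar's middle and moves with the lever. It lies under the centre of one of the three windows (which one varies); its bare-metal stem, 10 mm wide and 6 mm thick, is hinged 55 mm further along the guard's +x.
- bleed (a joint): Lever angle in rad: 0 = fully up, grows as it is pressed down, 0.40 = down against its stop. Pad top about 96 mm above the bench when up (14 mm under the plate's top face) and 74 mm when fully down. Friction hinge, no spring: it takes about 4 N at the pad to move and stays where it is left.
- short_pad (a point): The shorting lever, ending in a flat round disc 32 mm across. The point is at the centre of the disc's top face and moves with the lever. It lies under the centre of one of the three windows (which one varies); its bare-metal stem, 10 mm wide and 6 mm thick, is hinged 55 mm further along the guard's +x.
- short (a joint): Lever angle in rad: 0 = fully up, grows as it is pressed down, 0.40 = down against its stop. Pad top about 96 mm above the bench when up (14 mm under the plate's top face) and 74 mm when fully down. Friction hinge, no spring: it takes about 4 N at the pad to move and stays where it is left.
- mains_pad (a point): The mains lever, a narrow bare stem with only a 12 mm ball at its end. The point is on top of the ball. It must stay up. It lies under the centre of one of the three windows (which one varies); its bare-metal stem, 10 mm wide and 6 mm thick, is hinged 55 mm further along the guard's +x.
- mains (a joint): Lever angle in rad: 0 = fully up, grows as it is pressed down, 0.40 = down against its stop. Pad top about 96 mm above the bench when up (14 mm under the plate's top face) and 74 mm when fully down. Friction hinge, no spring: it takes about 4 N at the pad to move and stays where it is left.
- cap_a: Loose black capacitor can, 30 mm across, 45 mm tall, standing on the front ledge of the chassis (30 mm high); bystander. Origin at its underside.
- cap_b: Second loose capacitor can like cap_a on the same ledge; bystander.
- knob_cap: Loose black control knob, 32 mm across, 18 mm high, on the bench just left (+y) of the chassis; bystander.
- driver: Screwdriver lying on the bench just right (-y) of the chassis; bystander.
- spool: Metal spool, 52 mm across, 42 mm high, left on the bench; bystander.
- tub: Empty white plastic cup, 70 mm across, 70 mm tall, right on the bench; bystander.
- meter: Handheld meter 150 x 75 x 32 mm lying on the bench at the left; bystander.
- spanner: Spanner lying on the bench at the right; bystander.

How it is judged:
By the outcome, as a careful person would: the job done as asked, in the order asked, and still so for the second after the job is handed in, with the robot touching nothing.
It also fails if it takes over 45 s, if anything falls off the work surface, if the arm or the gripper's body presses on something with over 40 N, if the wrist force passes 120 N, or if a joint passes its speed limit or range.

ROBOT

A 6-joint arm with a two-finger parallel gripper is mounted at the origin on the work surface. World frame = base frame: x ahead of the robot, y to its left, z up, the work surface at z = 0. Lengths are in m, angles in rad, forces in N, time in s.
With the tool pointing down it reaches from about 0.375 to 0.975 m from the base axis. Payload 3.8 kg.
Tool frame: the origin (TCP) lies midway between the tips of the shut fingers; the grasp point (between the pads) lies 19 mm behind it; z points along the fingers, y is the line along which they close (so a half turn about z gives the same grasp; the last joint's range is limited). The gripper opens to 85 mm and grips with 20 to 120 N. Pads are 22 mm wide; open, the fingers measure 114 mm over their backs; the gripper's body (76 mm by 85 mm) begins 54 mm behind the grasp point. The pads swing forward as they close: fully open they stand 13 mm farther back than shut.
Start: joints at [1.262, 0.264, 1.604, -0, 1.274, -0.037], TCP at [0.181, 0.65, 0.231] pointing down, gripper open.
Joint ranges: [-2.63, 2.63], [-0.94, 2.18], [0.31, 2.57], [-1.31, 4.45], [0, 2.66], [-2.55, 2.55]. Speed limits (rad/s): [2.57, 2.57, 3.14, 3.14, 3.14, 3.14].

INTERFACE

Orientations are given as a rotation vector (axis times angle).
In Python, from workcell import read_state, vision, ticket gives the robot as it stands. The module is installed in compiled form; this text tells all that it offers.
- The arm moves only by the tool jog_arm, never from a script. Its arguments are lists of equal length, an entry for each row: "turn": the turn, a rotation vector about the tool's x, y, z in rad, a list of three; "delta_pos": the shift along the tool's x, y, z in m, a list of three; "gripper": the finger opening in m, from 0 to 0.0854. In form: {"turn": [[rx, ry, rz], ...], "delta_pos": [[dx, dy, dz], ...], "gripper": [gripper, ...]}. A call has 1 to 20 rows; each row shifts and turns the commanded pose from where the row before left it, along the tool's axes as they then stand; what a row does not reach is not made up. A row lasts 1/12 s, in which the tool goes at most 41.7 mm and 7.16 degrees, less where a joint would pass 70% of its speed; a pose out of reach is approached as far as the arm can. A call with a gripper value outside its range is refused whole. The fingers move at their own pace and stop on an object; "grip_force" is the grip in N (left out, the last holds). Time passes only in rows, so rows that do not move let the fingers close. It gives the time, the measured TCP pose, the force, the opening and the grip force at its end, in the units of the state.
- read_state(): the state, without advancing time (a new reading comes with each control period).
- vision.read_camera(name): name is "side" or "top" or "wrist"; returns the picture (384x512x3 uint8, red, green, blue); there is no depth.
- vision.calibration(name): a dict with "vfov" (degrees; the focal length in pixels is half the picture's height over the tangent of half this angle, whatever the lens; pixels are square), "cx", "cy" (the principal point, pixels), "R" (3x3) and "t" (3): a world point X has camera coordinates R X + t; the wrist camera has in their place "mount" (4x4, takes a point from camera to tool coordinates, whose origin is the TCP and whose axes are the flange's). Camera axes: x right, y down, z forward; pixel columns grow to the right and rows downward; lengths in m; the calibration is good to about 2 mm. A picture is of the moment at which its call begins: read the wrist's pose just before it. calibration takes no time and is no camera call.
- ticket.finish_job(): hands the job in; it is judged then, once.
The state is a dict: "time": time; "q": joint angles; "joint_vel": joint speeds; "joint_torque": joint torques, N m; "tool_pos": TCP position; "tcp_rot": TCP orientation; "wrist_force": force on the tool from outside, world axes, zero at the start; "torque": the same for the moment, N m; "width": opening from 0.0 (shut) to 1.0 (fully open); "grip_force": force on a finger pad.
Only numpy, scipy, OpenCV 4.12 (cv2) and the standard library are available. Lean on these libraries where they do the work, as an engineer would, in place of code of your own. Each camera call takes 0.05 s, during which the arm holds its last target. There are 200 camera calls.

## Working session

There is one attempt and no reset: what is moved stays moved. The work goes in short steps, Python scripts to look and compute and a tool call to move; the robot and the scene stay as the last step left them, time stands still between calls to the robot, and variables do not carry over. Pictures are saved under pics/ and viewed, at most 10 in all, crops included, and the job is handed in when it is done.

Besides the shell and the picture viewer there is one more tool, called after ">>>" as a command line: name --argument value ..., lists and objects as JSON in quotes. jog_arm: Moves the arm, as the interface text tells. Its arguments: {"type":"object","properties":{"turn":{"type":"array","items":{"type":"array","items":{"type":"number"}}},"delta_pos":{"type":"array","items":{"type":"array","items":{"type":"number"}}},"gripper":{"type":"array","items":{"type":"number"}},"grip_force":{"type":"number"}},"required":["turn","delta_pos","gripper"]}

```bash
mkdir -p pics; python3 - <<'E'
from workcell import read_state, vision
import cv2
s=read_state();print(s)
for n in ["top","side"]:
    cv2.imwrite(f"pics/{n}0.png",cv2.resize(vision.read_camera(n)[...,::-1],(768,576),interpolation=cv2.INTER_CUBIC))
    print(n,vision.calibration(n))
print(vision.calibration("wrist"))
E
```

```text
{'time': 0.0, 'q': array([ 1.26214462e+00,  2.64763197e-01,  1.60538060e+00,  4.89590013e-05,
        1.27374753e+00, -3.68825810e-02]), 'joint_vel': array([-3.59632929e-04,  1.36806930e-03,  1.82402011e-05,  1.72033109e-04,
        2.43351506e-04, -9.37922527e-04]), 'joint_torque': array([-2.34237588e-03, -5.15111482e+01, -3.67310071e+01, -3.50154605e-04,
        1.31124005e-02,  1.71231835e-05]), 'tool_pos': array([0.18094097, 0.64951738, 0.22995173]), 'tcp_rot': array([-0.42554375, -3.11219087,  0.00354386]), 'wrist_force': array([-0.02663317, -0.538335  ,  0.17643073]), 'torque': array([-0.03312854,  0.01484123,  0.01846151]), 'grip_force': 0.0, 'width': 0.9969849364453675}
top {'vfov': 52.612558711618554, 'cx': 253.65609852954245, 'cy': 190.76150554726448, 'R': array([[ 0.02290704, -0.99968874,  0.00988415],
       [-0.99643833, -0.02363289, -0.08094536],
       [ 0.08115375, -0.00799473, -0.99666953]]), 't': array([-0.02067566,  0.53741918,  1.43929111])}
side {'vfov': 48.90202562842519, 'cx': 253.07001218882107, 'cy': 187.60078020287983, 'R': array([[ 0.99409032, -0.10807946,  0.01016171],
       [-0.05670555, -0.59681626, -0.80037168],
       [ 0.09256841,  0.79506552, -0.59941797]]), 't': array([-0.51535757,  0.09498228,  1.27502387])}
{'vfov': 65.36622273836903, 'cx': 252.45009756299584, 'cy': 187.916483495422, 'mount': array([[ 4.22144710e-04, -9.59209706e-01, -2.82695174e-01,
         7.17714815e-02],
       [ 9.99999803e-01,  2.73817717e-04,  5.64197869e-04,
        -5.06564331e-04],
       [-4.63777124e-04, -2.82695357e-01,  9.59209633e-01,
        -1.42247684e-01],
       [ 0.00000000e+00,  0.00000000e+00,  0.00000000e+00,
         1.00000000e+00]])}
```

View pics/top0.png

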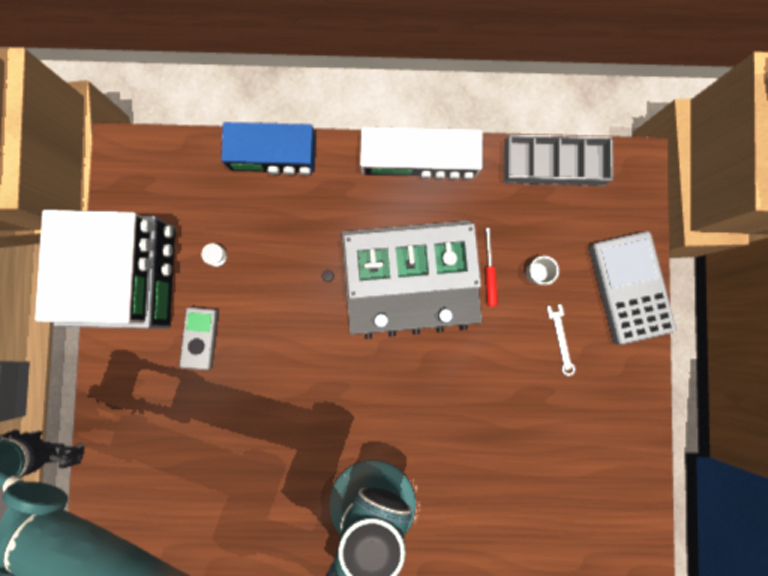

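View pics/side0.png

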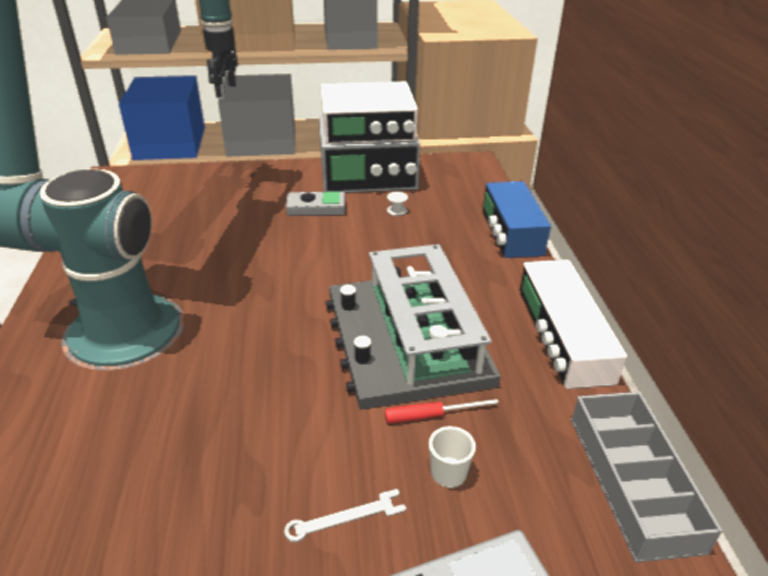

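The T-lever is in the left (+y) window at about (373,264), the ball-ended mains lever is in the middle at (411,258), and the disc is in the right window at (450,257). I'll enlarge this area to get the pose.

```bash
python3 - <<'E'
from workcell import vision
import cv2
im=vision.read_camera("top")[...,::-1]
cv2.imwrite("pics/crop.png",cv2.resize(im[142:222,222:330],None,fx=7,fy=7,interpolation=cv2.INTER_CUBIC))
E
```

```text
(no output)
```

View pics/crop.png

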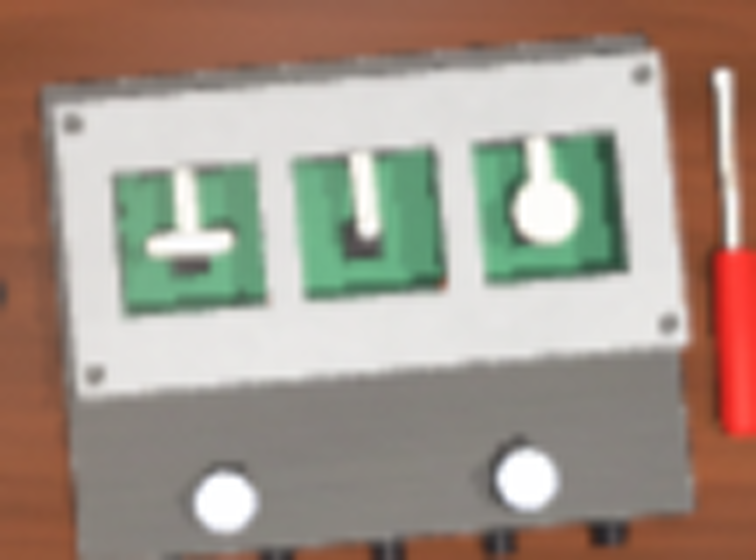

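```bash
cat > h.py <<'E'
import numpy as np
from workcell import read_state, vision
from scipy.spatial.transform import Rotation as Rn
def proj(n,X):
    c=vision.calibration(n);f=192/np.tan(np.radians(c["vfov"]/2))
    if n=="wrist":
        s=read_state();R0=Rn.from_rotvec(s["tcp_rot"]).as_matrix();M=c["mount"]
        p=((X-s["tool_pos"])@R0-M[:3,3])@M[:3,:3]
    else: p=X@c["R"].T+c["t"]
    return p[:,:2]/p[:,2:]*f+[c["cx"],c["cy"]]
def gpts(p,q):
    c,s=np.cos(p[2]),np.sin(p[2]);q=np.asarray(q,float)
    return np.c_[q[:,:2]@np.array([[c,s],[-s,c]])+p[:2],q[:,2]]
z=.110
P=[(.075,.155,z),(.075,-.155,z),(-.075,-.155,z),(-.075,.155,z)]
for w in(.092,0,-.092):P+=[(.037,w+.037,z),(.037,w-.037,z),(-.037,w-.037,z),(-.037,w+.037,z)]
def togo(p,q):   # tool-frame moves to guard point q (x,y,z), aligned
    s=read_state();R=Rn.from_rotvec(s["tcp_rot"]);g=gpts(p,[q])[0]
    Rt=Rn.from_euler('z',p[2])*Rn.from_euler('x',np.pi)
    c=[Rt,Rt*Rn.from_euler('z',np.pi)]
    return [( (R.inv()*k).as_rotvec().round(4),k.inv().apply(g-s["tool_pos"]).round(4)) for k in c],R.inv().apply(g-s["tool_pos"]).round(4)
E
python3 - <<'E'
from h import *
from scipy.optimize import least_squares
uv=np.array([(53,103),(660,50),(688,345),(80,396),(113,175),(257,161),(268,302),(125,316),(292,158),(436,148),(446,287),(306,299),(473,143),(614,131),(627,270),(487,284)],float)
uv=(uv+.5)/7-.5+[222,142]
r=least_squares(lambda p:(proj("top",gpts(p,P))-uv).ravel(),[.6,0,0])
print(r.x,abs(r.fun).max(), r.fun.reshape(-1,2).round(2).tolist())
print(proj("side",gpts(r.x,P[:4]))*1.5)
L=gpts(r.x,[(0,y,.096) for y in(.092,0,-.092)]);print((proj("top",L)-[222,142]+.5)*7)
print(togo(r.x,(0,.092,.2)))
E
```

```text
[ 0.59420178 -0.08001663  0.110756  ] 0.575108494903418 [[0.07, -0.01], [-0.09, 0.17], [0.17, -0.28], [-0.27, 0.05], [-0.31, -0.37], [-0.13, -0.16], [0.15, 0.35], [-0.26, 0.16], [-0.09, -0.16], [0.04, -0.51], [0.58, 0.25], [-0.22, 0.34], [-0.21, -0.23], [0.3, -0.29], [0.51, 0.44], [-0.23, 0.24]]
[[438.73841266 243.84889099]
 [490.85195813 340.967559  ]
 [406.68247245 353.37655687]
 [369.05429401 251.9602361 ]]
[[190.37107763 242.070852  ]
 [369.32698661 226.62212828]
 [547.88333681 211.20789726]]
([(array([-6.0000e-04,  2.6000e-03,  2.7591e+00]), array([0.33  , 0.6789, 0.0302])), (array([-0.0018, -0.0005, -0.3825]), array([-0.33  , -0.6789,  0.0302]))], array([-0.5596, -0.5066,  0.0311]))
```

The fit residuals are within 0.6 px, and the side-view prediction matches that picture too. Next I rotate, close the gripper, and travel at the current height.

>>> jog_arm --turn '[[0,0,-0.048],[0,0,-0.048],[0,0,-0.048],[0,0,-0.048],[0,0,-0.048],[0,0,-0.048],[0,0,-0.048],[0,0,-0.046],[0,0,0],[0,0,0],[0,0,0],[0,0,0],[0,0,0],[0,0,0],[0,0,0],[0,0,0],[0,0,0],[0,0,0],[0,0,0],[0,0,0]]' --delta_pos '[[0,0,0],[0,0,0],[0,0,0],[0,0,0],[0,0,0],[0,0,0],[0,0,0],[0,0,0],[-0.011,-0.0226,0],[-0.011,-0.0226,0],[-0.011,-0.0226,0],[-0.011,-0.0226,0],[-0.011,-0.0226,0],[-0.011,-0.0226,0],[-0.011,-0.0226,0],[-0.011,-0.0226,0],[-0.011,-0.0226,0],[-0.011,-0.0226,0],[-0.011,-0.0226,0],[-0.011,-0.0226,0]]' --gripper '[0,0,0,0,0,0,0,0,0,0,0,0,0,0,0,0,0,0,0,0]'

```text
time: 1.82
tool_pos: [0.3425, 0.3939, 0.231]
tcp_rot: [0.173, -3.137, 0.001]
wrist_force: [-0.6, 0.6, 0.3]
width: 0.004
grip_force: 0.0
```

>>> jog_arm --turn '[[0,0,0],[0,0,0],[0,0,0],[0,0,0],[0,0,0],[0,0,0],[0,0,0],[0,0,0],[0,0,0],[0,0,0],[0,0,0],[0,0,0],[0,0,0],[0,0,0],[0,0,0]]' --delta_pos '[[-0.011,-0.0226,0],[-0.011,-0.0226,0],[-0.011,-0.0226,0],[-0.011,-0.0226,0],[-0.011,-0.0226,0],[-0.011,-0.0226,0],[-0.011,-0.0226,0],[-0.011,-0.0226,0],[-0.011,-0.0226,0],[-0.011,-0.0226,0],[-0.011,-0.0226,0],[-0.011,-0.0226,0],[0,0,0],[0,0,0],[0,0,0]]' --gripper '[0,0,0,0,0,0,0,0,0,0,0,0,0,0,0]'

```text
time: 3.07
tool_pos: [0.5028, 0.1403, 0.2309]
tcp_rot: [0.172, -3.136, -0.001]
wrist_force: [-0.4, 0.7, 0.2]
width: -0.001
grip_force: 0.0
```

```bash
python3 - <<'E'
from h import *
import cv2
p=[.5942,-.0800,.11076]
s=read_state();print(s["time"],s["q"],s["tool_pos"],s["width"],s["wrist_force"])
print(togo(p,(0,.092,.2)))
pr=proj("wrist",gpts(p,P+[(0,y,.096) for y in(.092,0,-.092)]))
im=vision.read_camera("wrist")[...,::-1].copy()
im=cv2.resize(im,(768,576))
for u in pr*1.5: cv2.circle(im,tuple(int(x) for x in u),3,(0,0,255),-1)
cv2.imwrite("pics/w1.png",im)
E
```

```text
3.0667 [ 2.24031850e-01 -2.61566503e-02  1.92731375e+00  6.09100949e-04
  1.24134308e+00 -1.45653524e+00] [0.5028157  0.14031368 0.23093437] -0.0009047800872805507 [-0.42580481  0.7042707   0.23740872]
([(array([-1.5000e-03, -7.0000e-04,  3.1404e+00]), array([0.0665, 0.1371, 0.0309])), (array([ 0.0005, -0.001 , -0.0012]), array([-0.0665, -0.1371,  0.0309]))], array([-0.0667, -0.137 ,  0.0308]))
```

View pics/w1.png

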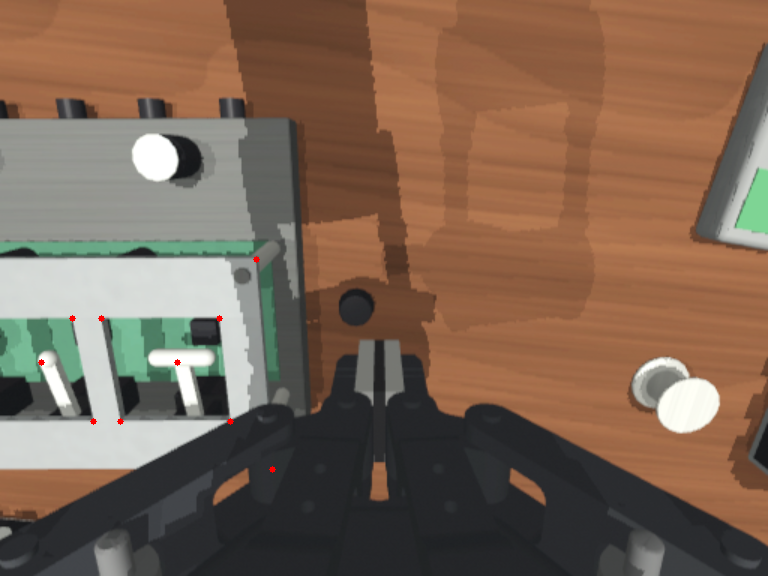

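The projected points match the picture: the bar centre is at about (181,358) against a predicted (177,362). The fingers are shut and slim enough for the window. Next I move above the T, 4 mm toward the robot to stay off the stem.

>>> jog_arm --turn '[[0,0,0],[0,0,0],[0,0,0],[0,0,0],[0,0,0],[0,0,0],[0,0,0],[0,0,0],[0,0,0],[0,0,0],[0,0,0],[0,0,0],[0,0,0]]' --delta_pos '[[-0.0078,-0.0171,0],[-0.0078,-0.0171,0],[-0.0078,-0.0171,0],[-0.0078,-0.0171,0],[-0.0078,-0.0171,0],[-0.0078,-0.0171,0],[-0.0078,-0.0171,0],[-0.0078,-0.0171,0],[0,0,0.025],[0,0,0.025],[0,0,0.025],[0,0,0],[0,0,0]]' --gripper '[0,0,0,0,0,0,0,0,0,0,0,0,0]'

```text
time: 4.2
tool_pos: [0.5785, 0.0121, 0.1547]
tcp_rot: [0.175, -3.132, -0.001]
wrist_force: [0.5, 0.3, 0.6]
width: 0.004
grip_force: 0.0
```

```bash
python3 - <<'E'
from h import *
import cv2
p=[.5942,-.0800,.11076]
s=read_state();print(s["time"],s["tool_pos"],s["wrist_force"])
print(togo(p,(-.004,.092,.074)))
im=vision.read_camera("wrist")[...,::-1]
cv2.imwrite("pics/w2.png",im)
E
```

```text
4.2 [0.57851634 0.01211849 0.15466101] [0.50565198 0.27140109 0.58394802]
([(array([ 6.8000e-03,  1.2000e-03, -3.1407e+00]), array([0.0014, 0.0013, 0.0807])), (array([ 0.0007, -0.0043,  0.0008]), array([-0.0014, -0.0013,  0.0807]))], array([-0.0018, -0.0013,  0.0807]))
```

View pics/w2.png

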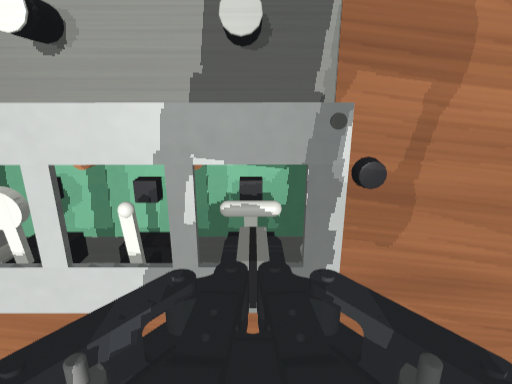

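Wrist view: T bar at (250,209), fingers lined up with it, knuckle elbows at (180,275) and (328,275). I'll check how wide the elbows are by triangulating against the side view before going in.

```bash
python3 - <<'E'
from h import *
import cv2
s=read_state();c=proj("side",s["tool_pos"][None])[0];print(c)
im=vision.read_camera("side")[...,::-1]
x,y=int(c[0])-50,int(c[1])-65;print(x,y)
cv2.imwrite("pics/s2.png",cv2.resize(im[y:y+85,x:x+110],None,fx=7,fy=7,interpolation=cv2.INTER_CUBIC))
# candidate elbow pts along wrist ray, projected into side crop
k=vision.calibration("wrist");f=192/np.tan(np.radians(k["vfov"]/2));M=k["mount"];R=Rn.from_rotvec(s["tcp_rot"]).as_matrix()
for u in[(166,280),(340,280)]:
  for d in(.08,.09,.10,.11,.12,.13):
    t=M[:3,:3]@(np.array([(u[0]-k["cx"])/f,(u[1]-k["cy"])/f,1])*d)+M[:3,3]
    print(u,(t*1000).round(0),((proj("side",(R@t+s["tool_pos"])[None])[0]-[x,y]+.5)*7).round(0))
E
```

```text
[273.99638981 163.71161549]
223 98
(166, 280) [ 26. -24. -72.] [321. 351.]
(166, 280) [ 20. -26. -64.] [336. 372.]
(166, 280) [ 14. -29. -55.] [351. 393.]
(166, 280) [  8. -32. -46.] [366. 413.]
(166, 280) [  3. -35. -38.] [380. 434.]
(166, 280) [ -3. -38. -29.] [395. 454.]
(340, 280) [ 26.  23. -72.] [293. 293.]
(340, 280) [ 20.  26. -64.] [304. 306.]
(340, 280) [ 14.  29. -55.] [315. 320.]
(340, 280) [  8.  32. -46.] [326. 333.]
(340, 280) [  3.  35. -38.] [337. 345.]
(340, 280) [ -3.  38. -29.] [348. 358.]
```

View pics/s2.png

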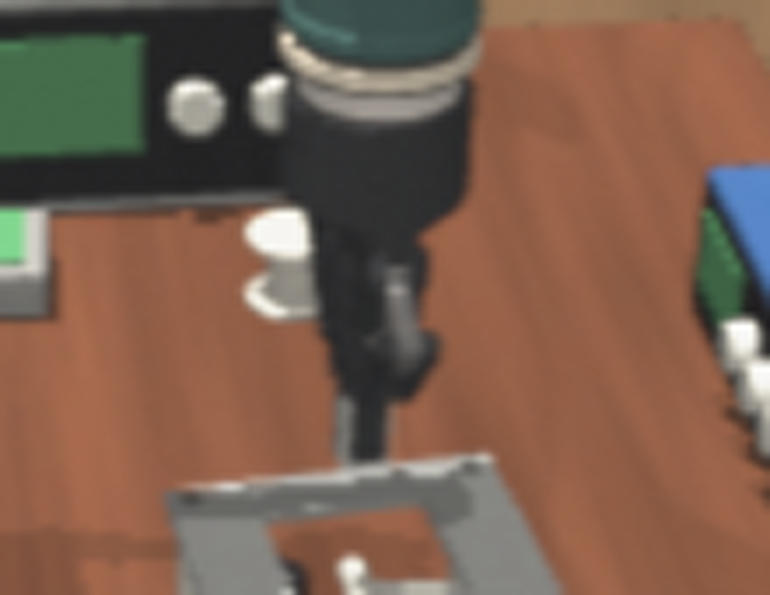

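Triangulation puts the elbows about 50 mm above the tips and about 30 mm out from the centre. The plate top will be only 36 mm above the tips, so the gripper clears it. Going in.

>>> jog_arm --turn '[[0,-0.004,0],[0,0,0],[0,0,0],[0,0,0],[0,0,0],[0,0,0],[0,0,0],[0,0,0],[0,0,0],[0,0,0],[0,0,0],[0,0,0],[0,0,0],[0,0,0],[0,0,0],[0,0,0],[0,0,0],[0,0,0],[0,0,0]]' --delta_pos '[[-0.0015,-0.0013,0],[0,0,0.011],[0,0,0.011],[0,0,0.011],[0,0,0.011],[0,0,0.011],[0,0,0.002],[0,0,0.002],[0,0,0.002],[0,0,0.002],[0,0,0.002],[0,0,0.002],[0,0,0.002],[0,0,0.002],[0,0,0.002],[0,0,0.002],[0,0,0.002],[0,0,0],[0,0,0]]' --gripper '[0,0,0,0,0,0,0,0,0,0,0,0,0,0,0,0,0,0,0]'

```text
time: 5.88
tool_pos: [0.5827, 0.01, 0.0789]
tcp_rot: [-0.173, 3.132, 0.0]
wrist_force: [0.4, -0.2, 0.6]
width: 0.0
grip_force: 0.0
```

>>> jog_arm --turn '[[0,0,0],[0,0,0],[0,0,0],[0,0,0],[0,0,0]]' --delta_pos '[[0.001,0,0.001],[0.001,0,0.001],[0,0,0.001],[0,0,0.001],[0,0,0]]' --gripper '[0,0,0,0,0]'

```text
time: 6.3
tool_pos: [0.5814, 0.0098, 0.0759]
tcp_rot: [-0.173, 3.131, 0.0]
wrist_force: [2.5, -0.8, 3.4]
width: 0.0
grip_force: 1.8
```

```bash
python3 - <<'E'
from h import *
import cv2
p=[.5942,-.0800,.11076]
s=read_state();print(s["time"],s["tool_pos"],s["wrist_force"]);print(togo(p,(-.004,.092,.074))[1])
im=vision.read_camera("wrist")[...,::-1]
cv2.imwrite("pics/w3.png",im)
E
```

```text
6.3 [0.58138581 0.00975154 0.07589081] [ 2.49381587 -0.75873365  3.35344275]
[0.0012 0.0014 0.0019]
```

View pics/w3.png

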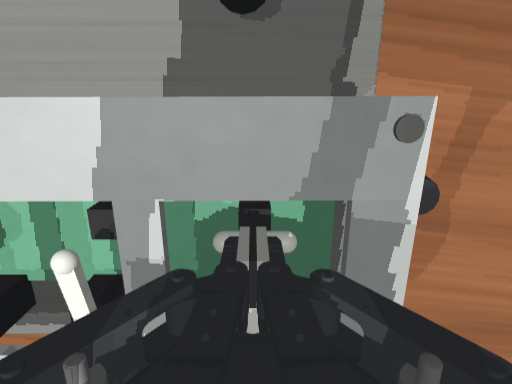

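The fingers are on the bar at (255,242) and pressing it down with a few newtons. They are clear of the plate. I keep pressing until the stop pushes back.

>>> jog_arm --turn '[[0,0,0],[0,0,0],[0,0,0],[0,0,0]]' --delta_pos '[[0,0,0.001],[0,0,0.001],[0,0,0],[0,0,0]]' --gripper '[0,0,0,0]'

```text
time: 6.68
tool_pos: [0.581, 0.0097, 0.0738]
tcp_rot: [-0.173, 3.131, 0.0]
wrist_force: [3.7, 0.0, 5.5]
width: 0.001
grip_force: 2.7
```

>>> jog_arm --turn '[[0,0,0],[0,0,0],[0,0,0]]' --delta_pos '[[0,0,0.001],[0,0,0],[0,0,0]]' --gripper '[0,0,0]'

```text
time: 6.93
tool_pos: [0.5811, 0.0097, 0.0736]
tcp_rot: [-0.173, 3.131, 0.0]
wrist_force: [0.5, -0.3, 9.1]
width: 0.002
grip_force: 4.9
```

>>> jog_arm --turn '[[0,0,0],[0,0,0],[0,0,0],[0,0,0]]' --delta_pos '[[0,0,0.001],[0,0,0.001],[0,0,0],[0,0,0]]' --gripper '[0,0,0,0]'

```text
time: 7.27
tool_pos: [0.5812, 0.0097, 0.0732]
tcp_rot: [-0.173, 3.131, 0.0]
wrist_force: [-3.9, 1.0, 17.9]
width: -0.003
grip_force: 9.4
```

The lever is at its stop: the force climbs with hardly any travel. Now I go up and across to the disc window.

>>> jog_arm --turn '[[0,0,0],[0,0,0],[0,0,0],[0,0,0],[0,0,0],[0,0,0],[0,0,0],[0,0,0],[0,0,0],[0,0,0],[0,0,0],[0,0,0],[0,0,0],[0,0,0],[0,0,0],[0,0,0],[0,0,0],[0,0,0]]' --delta_pos '[[0,0,-0.005],[0,0,-0.012],[0,0,-0.017],[0,0,-0.017],[0,0,-0.017],[0,0,-0.017],[0,0,0],[0,-0.02,0],[0,-0.02,0],[0,-0.02,0],[0,-0.02,0],[0,-0.02,0],[0,-0.02,0],[0,-0.02,0],[0,-0.02,0],[0,-0.022,0],[0,0,0],[0,0,0]]' --gripper '[0,0,0,0,0,0,0,0,0,0,0,0,0,0,0,0,0,0]'

```text
time: 8.77
tool_pos: [0.5985, -0.1717, 0.1533]
tcp_rot: [-0.17, 3.137, 0.003]
wrist_force: [-0.1, 0.3, -0.0]
width: 0.003
grip_force: 0.0
```

```bash
python3 - <<'E'
from h import *
import cv2
p=[.5942,-.0800,.11076]
s=read_state();print(s["time"],s["tool_pos"],s["wrist_force"]);print(togo(p,(-.004,-.092,.074)))
im=vision.read_camera("wrist")[...,::-1]
cv2.imwrite("pics/w4.png",im)
E
```

```text
8.7667 [ 0.59850296 -0.17169302  0.15332076] [-0.12285022  0.33559024 -0.02207134]
([(array([ 9.0000e-04, -2.7000e-03,  3.1389e+00]), array([0.0019, 0.0004, 0.0793])), (array([ 0.0017,  0.0006, -0.0027]), array([-0.0019, -0.0004,  0.0793]))], array([-0.0018, -0.0005,  0.0793]))
```

View pics/w4.png

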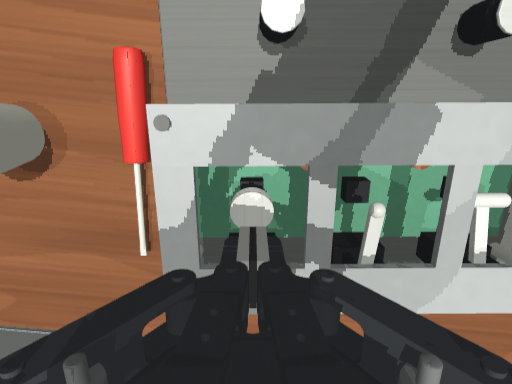

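The disc at (252,207) is lined up under the fingers, and the mains ball at (377,210) is still up. Descending.

>>> jog_arm --turn '[[0,0,0],[0,0,0],[0,0,0],[0,0,0],[0,0,0],[0,0,0],[0,0,0],[0,0,0],[0,0,0],[0,0,0],[0,0,0],[0,0,0],[0,0,0],[0,0,0],[0,0,0],[0,0,0],[0,0,0],[0,0,0]]' --delta_pos '[[0,0,0.011],[0,0,0.011],[0,0,0.011],[0,0,0.011],[0,0,0.01],[0,0,0.002],[0,0,0.002],[0,0,0.002],[0,0,0.002],[0,0,0.002],[0,0,0.002],[0,0,0.002],[0,0,0.002],[0,0,0.002],[0,0,0.002],[0,0,0.001],[0,0,0],[0,0,0]]' --gripper '[0,0,0,0,0,0,0,0,0,0,0,0,0,0,0,0,0,0]'

```text
time: 10.32
tool_pos: [0.6006, -0.1711, 0.08]
tcp_rot: [-0.172, 3.132, 0.001]
wrist_force: [-0.4, -0.7, 0.8]
width: 0.002
grip_force: 0.3
```

>>> jog_arm --turn '[[0,0,0],[0,0,0],[0,0,0],[0,0,0]]' --delta_pos '[[0,0,0.001],[0,0,0.001],[0,0,0],[0,0,0]]' --gripper '[0,0,0,0]'

```text
time: 10.65
tool_pos: [0.6007, -0.1711, 0.0784]
tcp_rot: [-0.173, 3.132, 0.0]
wrist_force: [-0.7, -0.2, 1.9]
width: 0.002
grip_force: 1.3
```

>>> jog_arm --turn '[[0,0,0],[0,0,0],[0,0,0],[0,0,0],[0,0,0]]' --delta_pos '[[0,0,0.001],[0,0,0.001],[0,0,0.001],[0,0,0],[0,0,0]]' --gripper '[0,0,0,0,0]'

```text
time: 11.07
tool_pos: [0.6007, -0.1711, 0.0753]
tcp_rot: [-0.173, 3.132, 0.0]
wrist_force: [1.1, -0.0, 2.8]
width: 0.004
grip_force: 1.2
```

>>> jog_arm --turn '[[0,0,0],[0,0,0],[0,0,0],[0,0,0]]' --delta_pos '[[0,0,0.001],[0,0,0.001],[0,0,0],[0,0,0]]' --gripper '[0,0,0,0]'

```text
time: 11.4
tool_pos: [0.6009, -0.1712, 0.0745]
tcp_rot: [-0.173, 3.132, 0.0]
wrist_force: [-3.3, 0.2, 9.0]
width: -0.0
grip_force: 4.4
```

>>> jog_arm --turn '[[0,0,0],[0,0,0],[0,0,0],[0,0,0]]' --delta_pos '[[0,0,0.001],[0,0,0.001],[0,0,0],[0,0,0]]' --gripper '[0,0,0,0]'

```text
time: 11.73
tool_pos: [0.601, -0.1712, 0.0741]
tcp_rot: [-0.173, 3.132, -0.0]
wrist_force: [-5.1, 2.2, 16.4]
width: 0.002
grip_force: 8.8
```

>>> jog_arm --turn '[[0,0,0],[0,0,0],[0,0,0],[0,0,0],[0,0,0],[0,0,0],[0,0,0],[0,0,0],[0,0,0],[0,0,0],[0,0,0]]' --delta_pos '[[0,0,-0.005],[0,0,-0.012],[0,0,-0.017],[0,0,-0.017],[0,0,-0.017],[0,0,-0.017],[0,0,-0.02],[0,0,-0.02],[0,0,-0.02],[0,0,0],[0,0,0]]' --gripper '[0,0,0,0,0,0,0,0,0,0,0]'

```text
time: 12.65
tool_pos: [0.6006, -0.1716, 0.2178]
tcp_rot: [-0.173, 3.13, -0.001]
wrist_force: [-0.5, -0.3, 0.3]
width: 0.002
grip_force: 0.0
```

```bash
python3 - <<'E'
from h import *
import cv2
s=read_state();print(s["time"],s["tool_pos"],s["wrist_force"])
im=vision.read_camera("wrist")[...,::-1]; a=vision.read_camera("side")[90:290,200:350,::-1]
cv2.imwrite("pics/end.png",np.hstack([cv2.resize(im,(400,300)),cv2.resize(a,(225,300)) ]))
E
```

```text
12.65 [ 0.60058928 -0.17156062  0.21778013] [-0.50286931 -0.34615973  0.27303661]
```

View pics/end.png

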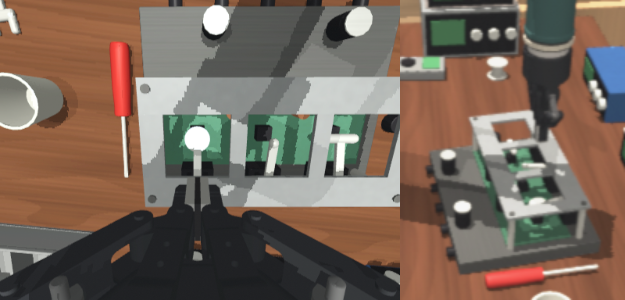

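The disc at (197,138) and the T at (343,140) sit lower than before. The mains ball at (275,144) is up, the bystanders haven't moved, and the arm is clear.

```bash
python3 -c "
from workcell import ticket
print(ticket.finish_job())"
```

```text
the job is handed in; nothing more can be done
None
```

I pressed the T-shaped bleeder lever and then the disc lever down to their stops, left the mains lever up, brought the arm out clear and handed the job in at about 13 s; the hand-in returned no verdict.

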